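Dock a sample canister and set its nitrogen purge valve

ROBOT

A 6-joint arm with a two-finger parallel gripper is mounted at the origin on the work surface. World frame = base frame: x ahead of the robot, y to its left, z up, the work surface at z = 0. Lengths are in m, angles in degrees, forces in N, time in s.
With the tool pointing down it reaches from about 0.35 to 0.875 m from the base axis. Payload 4.2 kg.
Tool frame: the origin (TCP) lies on the centre line of the jaws, within the pads' length; the fingertips stand 17 mm ahead of it and the grasp point (between the pads) lies 2 mm behind it; z points along the fingers, y is the direction in which the jaws open and shut (so a half turn about z gives the same grasp; the last joint's range is limited). The gripper opens to 87 mm and grips with 3 to 60 N. Pads are 19 mm wide; open, the fingers measure 117 mm over their backs; the gripper's body (75 mm by 190 mm) begins 51 mm behind the grasp point.
Start: joints at [80.019, 22.042, 0.453, 0, -68.411, -14.817], TCP at [0.262, 0.567, 0.24] pointing down, gripper open.
Joint ranges: [-179.83, 179.83], [-69.29, 118.12], [-61.27, 80.66], [-181.25, 117.63], [-171.15, -9.14], [-177.46, 177.46]. Speed limits (degrees/s): [159.86, 159.86, 180, 180, 180, 180].

INTERFACE

Orientations are given as a 3x3 rotation matrix whose columns are the frame's x, y, z axes.
In Python, from station import * gives the robot as it stands.
- The arm moves only by the tool play_rows, never from a script. Its argument "targets" is a list that holds one entry, the list of rows, each a list of 5 numbers: the closure, from 0 (fully open) to 1 (shut), then the shift along the world's x, y, z in m, then the turn about the world's z in rad. In form: [[[gripper, x, y, z, twist], ...]]. A call has 1 to 5 rows; each row is the pose to reach, as a shift and turn from the pose commanded when the call began; what a row does not reach only later rows make up. A row lasts 1/12 s, in which the tool goes at most 41.7 mm and 7.16 degrees, less where a joint would pass 70% of its speed; a pose out of reach is approached as far as the arm can. A call with a gripper value outside its range is refused whole. The fingers move at their own pace and stop on an object; the grip force is fixed at half the most. Time passes only in rows, so rows that repeat a pose let the fingers close. It gives the time, the measured TCP pose, the force and the opening at its end, in the units of the state.
- sense(): the state, without advancing time (a new reading comes with each control period).
- capture(name): name is "scene" or "top"; returns the picture (400x640x3 uint8, blue, green, red); there is no depth.
- get_calibration(name): a dict with "camera_matrix" (3x3 intrinsics, pixels), "D" ([k1, k2, p1, p2, k3] as OpenCV has them; the pictures are not rectified), "T" (4x4, takes a point from camera to world coordinates). Camera axes: x right, y up, looking along -z (the intrinsics and any distortion apply to the point x, -y, -z); pixel columns grow to the right and rows downward; lengths in m; the calibration is good to about 2 mm. A picture is of the moment at which its call begins. get_calibration takes no time and is no camera call.
- finish_job(): hands the job in, once; it reports no verdict.
The state is a dict: "time_s": time; "joints": joint angles; "joint_velocities": joint speeds; "effort": joint torques, N m; "tcp_pos": TCP position; "ee_rot": TCP orientation; "wrist_force": force on the tool from outside, world axes, zero at the start; "moment": the same for the moment, N m; "gripper_width": opening from 0.0 (shut) to 1.0 (fully open).
Only numpy, scipy, OpenCV 4.12 (cv2) and the standard library are available. Lean on these libraries where they do the work, as an engineer would, in place of code of your own. Each camera call takes 0.05 s, during which the arm holds its last target. There are 200 camera calls.

TASK

Get the sample canister ready for its nitrogen purge: push its carriage fully home against the valve and, keeping it there, turn the wing-shaped clamp knob clockwise until it is tight, so that it cannot slide back. Then crank the handwheel by its revolving handle: close the valve clockwise until it stops, then back it off exactly two full turns, and finish with the gripper still holding the handle there, ready to shut it again. Leave the other things on the bench undisturbed.

Things in the scene. Friction and masses are not known exactly. Their poses are not given: they have to be found in the camera images.
- station: Purge station: aluminium base plate 250 x 440 x 12 mm fixed on the bench, turned up to 0.3 rad. Origin below the gas line at bench height; x away from the robot, y along the gas line and carriage rail, towards the valve, z up. The steel canister (70 mm thick, top with clips 114 mm above the bench) lies on the carriage along y, to the right of the valve as the robot sees it.
- carriage (a joint): Gap in m still to slide along the station's +y: 0 = home, the canister's mouth against the valve's outlet (firm stop); at most 0.06; starts 0.015 to 0.045. Weighs about 0.9 kg and slides against about 2 N while the clamp is loose (it can be pushed by the knob); tightening the knob locks it by friction over about the last 0.4 rad.
- clamp_knob (a joint): Angle in rad of the clamp knob, clockwise seen from above: 0 = slack, 1.4 = tight, at its firm stop. It starts between 0 and 0.45, stays where it is left and turns with under 0.2 N m.
- clamp_grip (a point): Grip point of the clamp knob, on its vertical axis, 86 mm above the bench: 8 mm below the top of its black wing, an upright bar 50 mm long (x), 12 mm thick (y) and 32 mm high; a skirt 27 mm across lies 22 mm below the point. The knob stands on the carriage's lug on the robot's side, 90 mm from the canister's axis, and moves with the carriage.
- wheel (a joint): Angle in rad by which the valve is open: 0 = closed, at its firm stop; grows as the wheel turns anticlockwise seen from above; 2 pi = one turn. It starts 1.6 to 4.7 open; the far stop is at six turns. Stays where it is left; turning it takes about 3 N at the handle.
- wheel_axis (a point): Point on the handwheel's vertical axis at the height of the handle's centre, 198 mm above the bench. It does not turn with the wheel (its axes are the station's). The wheel is an aluminium rim of 123 mm over all with three spokes; the rim's top is 162 mm above the bench.
- handle: Black revolving handle standing upright on the wheel's rim: a round grip 21 mm in diameter and 60 mm long that spins freely on its own vertical pin, so it can be held with the gripper's yaw unchanged while it is cranked round. Origin at its centre, 198 mm above the bench and 55 mm from the wheel's axis; z up.
- wrench: Bystander: steel spanner 155 mm long lying on the base plate behind the carriage. Origin under its middle.
- end_cap: Bystander: round steel end cap 60 mm across, 26 mm high, on the base plate between clamp knob and valve, robot's side. Origin under its centre.
- tape_roll: Bystander: white roll of sealing tape 50 mm across, 14 mm high, on the base plate on the robot's side of the valve. Origin under its centre.
- spare_canister: Bystander: a second steel canister standing upright on the bench, 70 mm across, 156 mm high. Origin under its centre.
- flask: Bystander: aluminium insulated flask standing on the bench, 90 mm across, 178 mm high. Origin under its centre.
- leak_bottle: Bystander: white plastic bottle standing on the bench, 54 mm across, 140 mm high. Origin under its centre.
- vial0: Bystander: glass vial 25 mm across and 91 mm high with orange cap, one of four standing in the white sample box (140 x 200 x 75 mm, fixed to the bench). Origin under its centre.
- vial1: Bystander: as vial0.
- vial2: Bystander: as vial0.
- vial3: Bystander: as vial0.

How it is judged (in metres and radians):
On the way, in this order (a step that is already met when the one before it is completed fails the run):
1. the carriage is home against the valve and the clamp knob is tight (value of joint carriage below 0.003 m and value of joint clamp_knob above 1.25 rad), for 0.2 s.
2. then the valve is closed to its stop (value of joint wheel below 0.12 rad), for 0.2 s.
At the end, for the whole second after the job is handed in: Carriage home (within 4 mm) and clamp knob tight (over 1.2 of 1.4 rad); the valve was then closed to its stop (within 0.12 rad) and now stands two turns open (within 0.26 rad), at rest, the gripper holding its handle (over 3 N, grasp point within 40 mm of its centre) (value of joint wheel between 12.306 and 12.826 rad and velocity of joint wheel between -0.1 and 0.1 rad/s and contact force between the fingers and handle above 3 N and distance between the grasp point and handle below 0.04 m and value of joint carriage below 0.004 m and value of joint clamp_knob above 1.2 rad); the arm keeps its last pose, push and grip.
It fails at once if a bystander is disturbed (moved by more than 30 mm) (distance of any of wrench, end_cap, tape_roll, spare_canister, flask, leak_bottle, vial0, vial1, vial2, vial3 from where it was at the start of the episode above 0.03 m).
It also fails if it takes over 61 s, if anything falls off the work surface, if the arm or the gripper's body presses on something with over 40 N, if the wrist force passes 120 N, or if a joint passes its speed limit or range.

## Working session

There is one attempt and no reset: what is moved stays moved. The work goes in short steps, Python scripts to look and compute and a tool call to move; the robot and the scene stay as the last step left them, time stands still between calls to the robot, and variables do not carry over. Pictures are saved under pics/ and viewed, on a budget of 10 in all, crops included, one or two more only if the job needs it, and the job is handed in when it is done.

Besides the shell and the picture viewer there is one more tool, called as name([rows], argument=value, ...), one row to a line, values as JSON. play_rows: Moves the arm, as the interface text tells. Its arguments: {"type":"object","properties":{"targets":{"type":"array","items":{"type":"array","items":{"type":"array","items":{"type":"number"}}}}},"required":["targets"]}

```bash
mkdir -p pics; ls; python3 - <<'E'
from station import *
import cv2
for n in("scene","top"):
    cv2.imwrite(f"pics/{n}0.png",capture(n)); c=get_calibration(n); print(n,c)
s=sense();print(s)
E
```

```text
pics
scene {'camera_matrix': array([[377.25416557,   0.        , 319.3579901 ],
       [  0.        , 377.25416557, 197.75084143],
       [  0.        ,   0.        ,   1.        ]]), 'D': array([-0.00012097,  0.        ,  0.        ,  0.        ,  0.        ]), 'T': array([[-0.28199631, -0.75358757,  0.59378772,  1.17279379],
       [ 0.95928994, -0.23148138,  0.1617998 ,  0.13757021],
       [ 0.01552048,  0.61524153,  0.78818587,  1.04133334],
       [ 0.        ,  0.        ,  0.        ,  1.        ]])}
top {'camera_matrix': array([[451.99660267,   0.        , 331.49055341],
       [  0.        , 451.99660267, 191.61861269],
       [  0.        ,   0.        ,   1.        ]]), 'D': array([0.03076674, 0.        , 0.        , 0.        , 0.        ]), 'T': array([[ 0.02948169,  0.99703983, -0.07100989,  0.41368751],
       [-0.99931209,  0.03099876,  0.0203575 , -0.0268204 ],
       [ 0.02249846,  0.07036086,  0.99726785,  1.72933568],
       [ 0.        ,  0.        ,  0.        ,  1.        ]])}
{'time_s': 0.1, 'joints': array([ 8.00206018e+01,  2.20861488e+01,  3.88781240e-01, -2.30490606e-02,
       -6.84111693e+01, -1.48151580e+01]), 'joint_velocities': array([ 0.05737694, -0.12346788,  0.14767321,  0.08021171, -0.00705246,
       -0.11015042]), 'effort': array([-4.68677772e-04, -3.91690564e+01,  1.87934446e+01,  4.23187807e+00,
        1.35038354e-02, -7.12720907e-05]), 'tcp_pos': array([0.26190115, 0.56693752, 0.23858502]), 'ee_rot': array([[ 9.07755138e-01, -4.19499850e-01, -6.96672141e-04],
       [-4.19500411e-01, -9.07753360e-01, -1.80081410e-03],
       [ 1.23034769e-04,  1.92695250e-03, -9.99998136e-01]]), 'wrist_force': array([ 0.20230517, -0.1267339 ,  0.19259624]), 'moment': array([0.02400932, 0.00697101, 0.00320773]), 'gripper_width': 0.9983184665037872}
```

View pics/scene0.png

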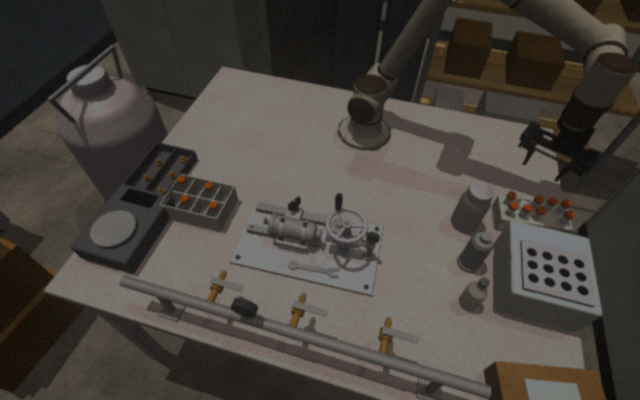

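View pics/top0.png

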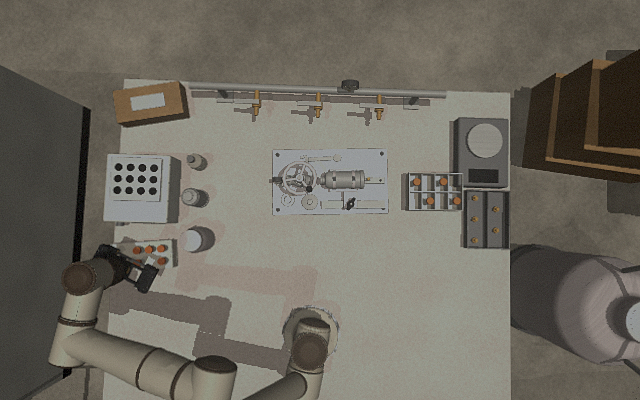

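The overview shows the station at about (330,182) in top and (310,245) in scene. I'll enlarge both crops.

```bash
python3 - <<'E'
import cv2,numpy as np
a=cv2.imread("pics/top0.png")[135:230,260:400]; b=cv2.imread("pics/scene0.png")[180:300,225:395]
a=cv2.resize(a,None,fx=5.7,fy=5.7,interpolation=cv2.INTER_CUBIC)
b=cv2.resize(b,None,fx=4.7,fy=4.7,interpolation=cv2.INTER_CUBIC)
cv2.imwrite("pics/topc.png",a);cv2.imwrite("pics/scenec.png",np.clip(b*1.5,0,255).astype('uint8'))
E
```

```text
(no output)
```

View pics/topc.png

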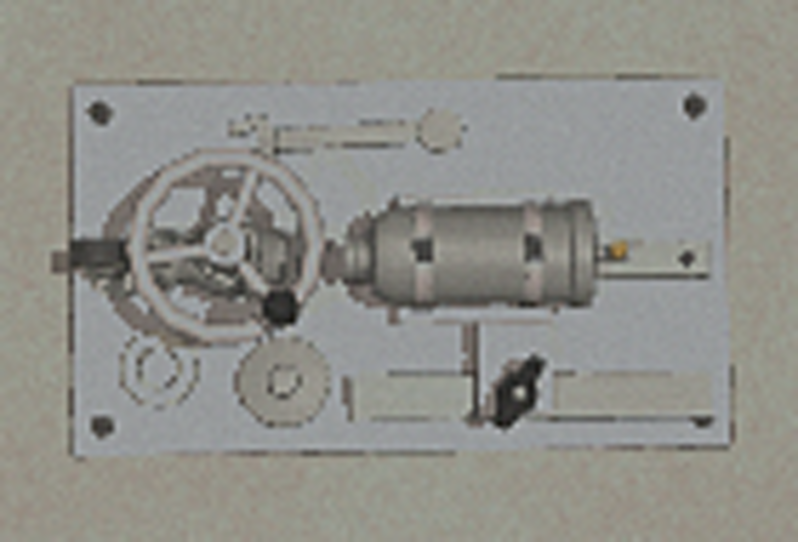

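View pics/scenec.png

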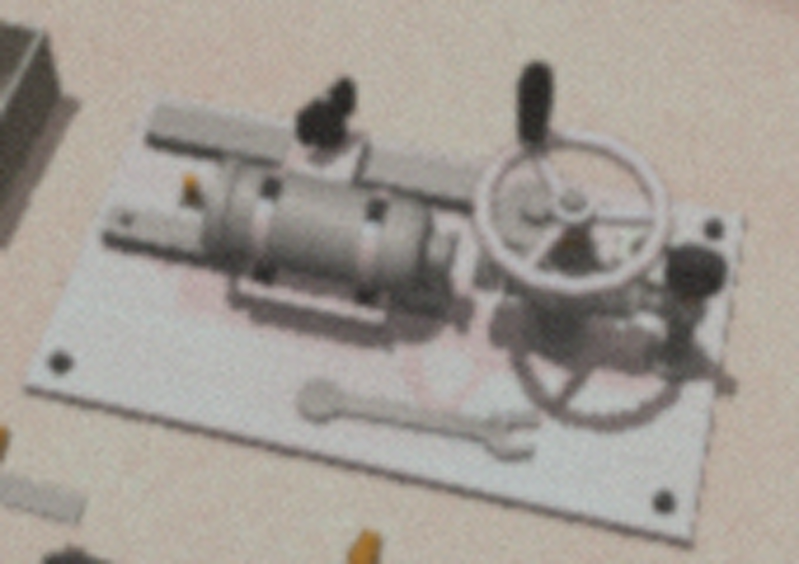

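The top crop shows the plate corners at about (72,85), (722,78), (732,446) and (72,452), the rim centre at (228,245), the handle top at (280,306) and the knob at (519,393). The scene crop shows the handle top at (537,75) and the wheel centre at (572,208).

```bash
cat > h.py <<'E'
from station import *
import cv2,numpy as np
def ray(n,u,v):
    c=get_calibration(n);p=cv2.undistortPoints(np.array([[[u,v]]],float),c["camera_matrix"],c["D"])[0,0]
    T=c["T"];return T[:3,3],T[:3,:3]@np.array([p[0],-p[1],-1])
def at(n,u,v,z):
    o,d=ray(n,u,v);return (o+d*(z-o[2])/d[2])[:2]
def tc(X,Y,z):return at("top",260+(X+.5)/5.7-.5,135+(Y+.5)/5.7-.5,z)
def sc(X,Y,z):return at("scene",225+(X+.5)/4.7-.5,180+(Y+.5)/4.7-.5,z)
E
python3 - <<'E'
from h import *
np.set_printoptions(precision=4,suppress=True)
C=[tc(*p,.012) for p in((72,85),(722,78),(732,446),(72,452))]
print(C,"ctr",np.mean(C,0),"len",np.linalg.norm(C[0]-C[1]),np.linalg.norm(C[2]-C[3]),np.linalg.norm(C[0]-C[3]),np.linalg.norm(C[1]-C[2]))
for a,b in((0,1),(3,2)):
    d=C[a]-C[b];print("yaw(y axis)",np.arctan2(-d[0],d[1]))
S=[sc(*p,.012) for p in((743,212),(690,542),(25,388),(155,97))];print("scene corners",S,np.mean(S,0))
w=tc(228,245,.16);h=tc(280,306,.228)
print("wheel",w,sc(572,208,.16),"handle",h,sc(537,68,.225),"r",np.linalg.norm(h-w))
print("knob",tc(519,393,.094),sc(327,108,.094), "ends",tc(538,360,.094),tc(500,425,.094))
E
```

```text
[array([0.6902, 0.1693]), array([ 0.7095, -0.2674]), array([ 0.4617, -0.2793]), array([0.4446, 0.1598])] ctr [ 0.5765 -0.0544] len 0.4370982716083062 0.4394708122827135 0.24577811508266004 0.2479965340552196
yaw(y axis) 0.044120253307134615
yaw(y axis) 0.03906800652721192
scene corners [array([0.4441, 0.1572]), array([0.6948, 0.1705]), array([ 0.7157, -0.2638]), array([ 0.47  , -0.2734])] [ 0.5812 -0.0524]
wheel [0.571  0.0537] [0.576  0.0555] handle [0.5294 0.0187] [0.5295 0.018 ] r 0.05438695396926408
knob [ 0.489  -0.1309] [ 0.5009 -0.1273] ends [ 0.5104 -0.1424] [ 0.4683 -0.1193]
```

play_rows([
  [[0, 0, 0, 0.03, 0], [0, 0, 0, 0.06, 0], [0.2, 0.0125, -0.038, 0.06, 0], [0.4, 0.025, -0.076, 0.06, 0], [0.4, 0.0375, -0.114, 0.06, 0]],
])

```text
time_s: 0.52
tcp_pos: [0.2994, 0.4522, 0.2991]
ee_rot: [[0.908, -0.418, -0.001], [-0.418, -0.908, -0.0], [-0.0, 0.001, -1.0]]
wrist_force: [0.5, 0.8, 0.1]
gripper_width: 0.853
```

play_rows([
  [[0.4, 0.0125, -0.038, 0, 0], [0.4, 0.025, -0.076, 0, 0], [0.4, 0.0375, -0.114, 0, 0], [0.4, 0.05, -0.152, 0, 0], [0.4, 0.0625, -0.19, 0, 0]],
])

```text
time_s: 0.93
tcp_pos: [0.3619, 0.2612, 0.2993]
ee_rot: [[0.908, -0.419, -0.0], [-0.419, -0.908, -0.0], [-0.0, 0.0, -1.0]]
wrist_force: [1.2, 0.5, 0.4]
gripper_width: 0.609
```

play_rows([
  [[0.4, 0.0125, -0.038, 0, 0], [0.4, 0.025, -0.076, 0, 0], [0.4, 0.0375, -0.114, 0, 0], [0.4, 0.05, -0.152, 0, 0], [0.4, 0.0625, -0.19, 0, 0]],
])

```text
time_s: 1.35
tcp_pos: [0.4244, 0.0714, 0.2995]
ee_rot: [[0.908, -0.419, -0.0], [-0.419, -0.908, 0.0], [-0.0, -0.0, -1.0]]
wrist_force: [0.7, 0.7, 0.2]
gripper_width: 0.602
```

play_rows([
  [[0.4, 0.0125, -0.038, 0, 0], [0.4, 0.025, -0.076, 0, 0], [0.4, 0.0375, -0.114, 0, 0], [0.4, 0.05, -0.152, 0, -0.03], [0.4, 0.0665, -0.19, 0, -0.06]],
])

```text
time_s: 1.77
tcp_pos: [0.4906, -0.1187, 0.2995]
ee_rot: [[0.88, -0.475, -0.0], [-0.475, -0.88, 0.0], [-0.0, -0.0, -1.0]]
wrist_force: [1.1, 0.6, 1.5]
gripper_width: 0.597
```

play_rows([
  [[0.4, 0, -0.013, -0.03, 0], [0.4, 0, -0.013, -0.06, 0], [0.4, 0, -0.013, -0.09, 0], [0.4, 0, -0.013, -0.12, 0], [0.4, 0, -0.013, -0.12, 0]],
])

```text
time_s: 2.18
tcp_pos: [0.4865, -0.1296, 0.1734]
ee_rot: [[0.88, -0.475, -0.014], [-0.475, -0.88, 0.001], [-0.013, 0.005, -1.0]]
wrist_force: [-1.1, -0.4, -0.7]
gripper_width: 0.596
```

```bash
python3 - <<'E'
from h import *
a=capture("scene")[170:270,230:350]; b=capture("top")[140:240,280:400]
f=lambda i:np.clip(cv2.resize(i,(0,0),fx=3.3*1.0,fy=3.3,interpolation=cv2.INTER_CUBIC)*1.5,0,255).astype('uint8')
cv2.imwrite("pics/m1.png",np.hstack([f(a),f(b)])); s=sense();print(s["tcp_pos"],s["joints"],s["wrist_force"])
E
```

```text
[ 0.49090851 -0.12985569  0.17933736] [ 3.54819873e+00  1.39101745e+01 -2.08091110e+01  4.52641527e-02
 -5.54079312e+01  5.82123047e+01] [0.9225924  0.58879037 0.43682732]
```

View pics/m1.png

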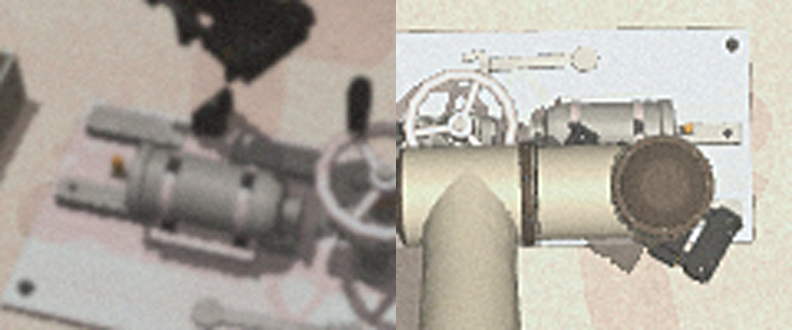

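The scene half shows the open jaws above the black wing at about (212,115), and nothing looks wrong. Descend and grip.

play_rows([
  [[0.4, 0, 0, -0.03, 0], [0.4, 0, 0, -0.06, 0], [0.4, 0, 0, -0.08, 0], [0.4, 0, 0, -0.092, 0], [0.4, 0, 0, -0.092, 0]],
])

```text
time_s: 2.7
tcp_pos: [0.4913, -0.1294, 0.0873]
ee_rot: [[0.881, -0.473, -0.001], [-0.473, -0.881, -0.0], [-0.001, 0.001, -1.0]]
wrist_force: [-0.0, -0.1, 1.0]
gripper_width: 0.596
```

play_rows([
  [[1, 0, 0, 0, 0], [1, 0, 0, 0, 0], [1, 0, 0, 0, 0], [1, 0, 0, 0, 0], [1, 0, 0, 0, 0]],
])

```text
time_s: 3.12
tcp_pos: [0.4917, -0.1296, 0.0886]
ee_rot: [[0.881, -0.473, 0.002], [-0.473, -0.881, 0.0], [0.002, -0.001, -1.0]]
wrist_force: [0.6, -0.9, 0.8]
gripper_width: 0.309
```

play_rows([
  [[1, 0, 0, 0, 0], [1, 0, 0, 0, 0], [1, 0, 0, 0, 0], [1, 0, 0, 0, 0], [1, 0, 0, 0, 0]],
])

```text
time_s: 3.53
tcp_pos: [0.4905, -0.1299, 0.0878]
ee_rot: [[0.881, -0.473, -0.001], [-0.473, -0.881, -0.0], [-0.001, 0.001, -1.0]]
wrist_force: [-2.8, -0.6, 5.4]
gripper_width: 0.14
```

Width 0.14 is 12.2 mm, so the wing is held. Turn it partly, staying below the locking range, then push along +y (station y ≈ (-0.043, 0.999)).

play_rows([
  [[1, 0, 0, 0, -0.1], [1, 0, 0, 0, -0.2], [1, 0, 0, 0, -0.3], [1, 0, 0, 0, -0.3], [1, 0, 0, 0, -0.3]],
])

```text
time_s: 3.95
tcp_pos: [0.4904, -0.1299, 0.0878]
ee_rot: [[0.701, -0.713, -0.001], [-0.713, -0.701, -0.0], [-0.001, 0.001, -1.0]]
wrist_force: [-3.3, -1.3, 4.9]
gripper_width: 0.13
```

play_rows([
  [[1, 0, 0.003, 0, 0], [1, 0, 0.006, 0, 0], [1, 0, 0.009, 0, 0], [1, 0, 0.012, 0, 0], [1, -0.0005, 0.012, 0, 0]],
])

```text
time_s: 4.37
tcp_pos: [0.4899, -0.1176, 0.0878]
ee_rot: [[0.702, -0.713, -0.001], [-0.713, -0.702, -0.0], [-0.001, 0.001, -1.0]]
wrist_force: [-3.1, -0.2, 4.6]
gripper_width: 0.136
```

play_rows([
  [[1, 0, 0.003, 0, 0], [1, 0, 0.006, 0, 0], [1, 0, 0.008, 0, 0], [1, -0.0003, 0.01, 0, 0], [1, -0.0004, 0.01, 0, 0]],
])

```text
time_s: 4.78
tcp_pos: [0.4895, -0.1124, 0.0878]
ee_rot: [[0.703, -0.711, -0.003], [-0.711, -0.703, -0.007], [0.003, 0.007, -1.0]]
wrist_force: [1.1, -26.3, 0.6]
gripper_width: 0.136
```

A firm stop after 17.5 mm, with 26 N. I'll ease off a little and tighten while pushing.

play_rows([
  [[1, 0, -0.002, 0, -0.1], [1, 0, -0.002, 0, -0.2], [1, 0, -0.002, 0, -0.3], [1, 0, -0.002, 0, -0.4], [1, 0, -0.002, 0, -0.45]],
])

```text
time_s: 5.2
tcp_pos: [0.4895, -0.1128, 0.0878]
ee_rot: [[0.319, -0.948, -0.002], [-0.948, -0.319, -0.004], [0.003, 0.004, -1.0]]
wrist_force: [-0.9, -16.6, 2.9]
gripper_width: 0.138
```

play_rows([
  [[1, 0, 0, 0, -0.05], [1, 0, 0, 0, -0.1], [1, 0, 0, 0, -0.13], [1, 0, 0, 0, -0.13], [1, 0, 0, 0, -0.13]],
])

```text
time_s: 5.62
tcp_pos: [0.4895, -0.1128, 0.0878]
ee_rot: [[0.197, -0.98, -0.002], [-0.98, -0.197, -0.004], [0.004, 0.003, -1.0]]
wrist_force: [-1.8, -15.9, 3.0]
gripper_width: 0.137
```

```bash
python3 - <<'E'
from h import *
s=sense();print(s["joints"],s["moment"],s["wrist_force"],s["ee_rot"],s["tcp_pos"])
a=capture("scene")[170:270,230:390]
cv2.imwrite("pics/m2.png",np.clip(cv2.resize(a,(0,0),fx=5,fy=5,interpolation=cv2.INTER_CUBIC)*1.5,0,255).astype('uint8'))
E
```

```text
[  5.71643538  20.1491389  -28.02447682   0.34753163 -41.97507747
   5.38155771] [-4.80564088  0.37627505 -0.10771761] [ -1.75731281 -15.90899047   3.02212564] [[ 0.19691993 -0.98041718 -0.00216909]
 [-0.98041228 -0.19690944 -0.00429408]
 [ 0.00378288  0.00297219 -0.99998843]] [ 0.48951734 -0.11277367  0.08780311]
```

View pics/m2.png

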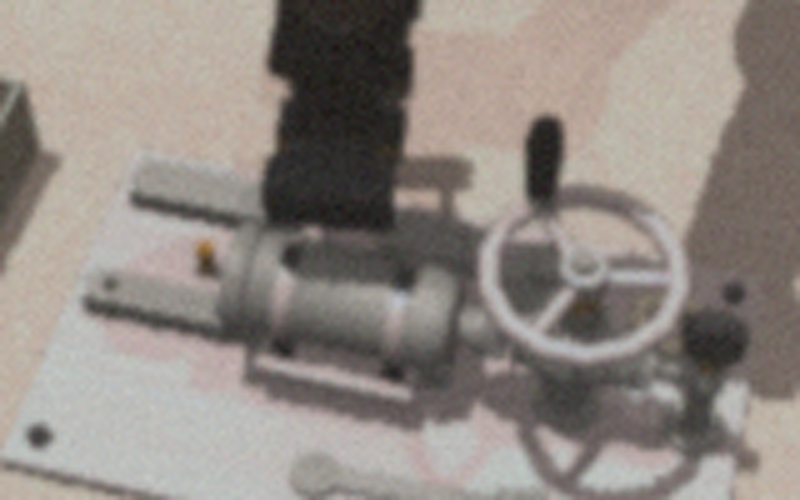

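The picture shows the canister mouth against the valve outlet at about (470,325). The wing is at -1.373 rad, so the knob is at about 1.41. I'll turn a little more to feel the stop.

play_rows([
  [[1, 0, 0, 0, -0.05], [1, 0, 0, 0, -0.1], [1, 0, 0, 0, -0.1], [1, 0, 0, 0, -0.1], [1, 0, 0, 0, -0.1]],
])

```text
time_s: 6.08
tcp_pos: [0.4895, -0.1128, 0.0878]
ee_rot: [[0.098, -0.995, -0.002], [-0.995, -0.098, -0.004], [0.004, 0.003, -1.0]]
wrist_force: [-1.2, -16.5, 3.0]
gripper_width: 0.136
```

```bash
python3 -c "
from station import *
s=sense();print(s['moment'],s['wrist_force'],s['ee_rot'],s['tcp_pos'],s['joints'])"
```

```text
[-4.84774099  0.35292738 -0.05784506] [ -1.1938635  -16.48829665   3.0134554 ] [[ 0.09787977 -0.99519597 -0.00212961]
 [-0.99519024 -0.09787018 -0.00422128]
 [ 0.00399258  0.00253254 -0.99998882]] [ 0.48951513 -0.11278945  0.0878074 ] [  5.71220241  20.14835049 -28.02270329   0.34168004 -41.9749387
  -0.34966499]
```

play_rows([
  [[1, 0, 0, 0, -0.05], [1, 0, 0, 0, -0.1], [1, 0, 0, 0, -0.1], [1, 0, 0, 0, -0.1], [1, 0, 0, 0, -0.1]],
])

```text
time_s: 6.5
tcp_pos: [0.4895, -0.1127, 0.0878]
ee_rot: [[0.001, -1.0, -0.002], [-1.0, -0.001, -0.005], [0.005, 0.002, -1.0]]
wrist_force: [-2.6, -16.0, 2.2]
gripper_width: 0.14
```

```bash
python3 -c "
from station import *
s=sense();print(s['moment'],s['wrist_force'],s['ee_rot'][:2,0],s['tcp_pos'],s['joints'])"
```

```text
[-4.56371004  0.42134806  0.55514769] [ -2.62357698 -15.99594099   2.2491513 ] [ 0.00105197 -0.99998857] [ 0.48947762 -0.11268357  0.08781884] [  5.73940841  20.14860594 -28.03321126   0.37634616 -41.98777816
  -5.95957495]
```

play_rows([
  [[1, 0, 0, 0, -0.05], [1, 0, 0, 0, -0.08], [1, 0, 0, 0, -0.08], [1, 0, 0, 0, -0.08], [1, 0, 0, 0, -0.08]],
])

```text
time_s: 6.92
tcp_pos: [0.4895, -0.1124, 0.0878]
ee_rot: [[-0.078, -0.997, -0.003], [-0.997, 0.078, -0.004], [0.005, 0.002, -1.0]]
wrist_force: [-1.6, -15.8, 3.0]
gripper_width: 0.147
```

```bash
python3 -c "
from station import *
s=sense();print(s['moment'],s['wrist_force'],s['ee_rot'][:2,0],s['tcp_pos'],s['gripper_width'])"
```

```text
[-4.14264037  0.52600891  0.74682616] [ -1.60479057 -15.82742052   2.97601707] [-0.07821649 -0.99692563] [ 0.48948073 -0.11240791  0.08777998] 0.1470441549792178
```

The moment has risen to 0.75 N m, up by about 0.8, and the jaws are being pried open, so the knob is tight on its stop. Release and rise.

play_rows([
  [[0.4, 0, 0, 0, 0], [0.4, 0, -0.002, 0, 0], [0.4, 0, -0.002, 0, 0], [0.4, 0, -0.002, 0, 0], [0.4, 0, -0.002, 0.01, 0]],
])

```text
time_s: 7.33
tcp_pos: [0.4892, -0.1112, 0.096]
ee_rot: [[-0.082, -0.997, -0.003], [-0.997, 0.082, 0.001], [-0.0, 0.003, -1.0]]
wrist_force: [0.3, -0.5, 0.0]
gripper_width: 0.445
```

play_rows([
  [[0.4, 0, 0, 0.03, 0], [0.4, 0, 0, 0.07, 0], [0.4, 0, 0, 0.11, 0], [0.4, 0, 0, 0.15, 0], [0.4, 0, 0, 0.19, 0]],
])

```text
time_s: 7.75
tcp_pos: [0.49, -0.1111, 0.2896]
ee_rot: [[-0.081, -0.997, 0.001], [-0.997, 0.081, 0.001], [-0.001, -0.001, -1.0]]
wrist_force: [0.8, -0.0, 0.0]
gripper_width: 0.597
```

play_rows([
  [[0.2, 0, 0, 0.012, 0], [0, 0, 0, 0.012, 0], [0, 0, 0, 0.012, 0], [0, 0, 0, 0.012, 0], [0, 0, 0, 0.012, 0]],
])

```text
time_s: 8.17
tcp_pos: [0.4895, -0.1114, 0.2976]
ee_rot: [[-0.082, -0.997, -0.004], [-0.997, 0.082, 0.0], [0.0, 0.004, -1.0]]
wrist_force: [0.2, -0.1, -0.7]
gripper_width: 0.891
```

```bash
python3 - <<'E'
from h import *
s=sense();print(s["joints"],s["tcp_pos"],s["wrist_force"])
a=capture("scene")[170:270,230:390]
cv2.imwrite("pics/m3.png",np.clip(cv2.resize(a,(0,0),fx=5,fy=5,interpolation=cv2.INTER_CUBIC)*1.5,0,255).astype('uint8'))
E
```

```text
[ 5.72320440e+00  7.80981938e+00 -1.05813560e+01 -3.25183241e-02
 -7.18206868e+01 -1.04021325e+01] [ 0.4894669  -0.11138815  0.29763515] [ 0.20828578 -0.14543179 -0.71226345]
```

View pics/m3.png

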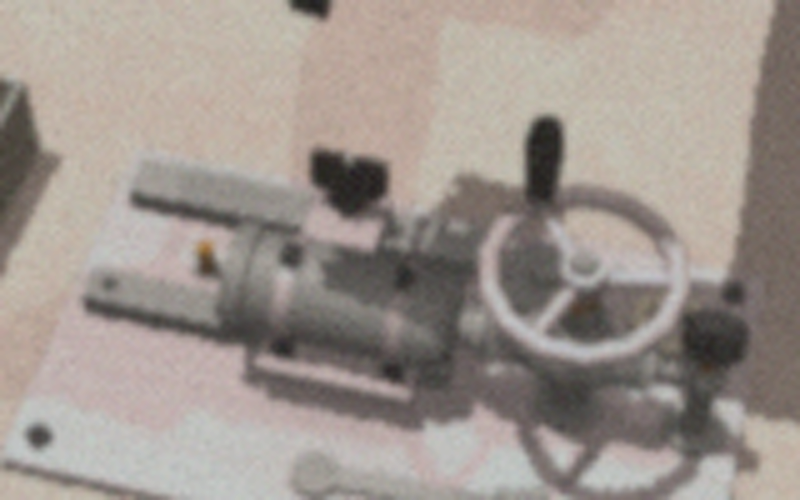

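The knob wing lies nearly along y at about (348,172), the canister is home, and the handle stands at (545,125)–(541,195), unmoved. Now to the handle.

play_rows([
  [[0, 0.012, 0.038, 0, 0], [0, 0.024, 0.076, 0, 0], [0, 0.034, 0.114, 0, 0], [0, 0.04, 0.13, 0, 0], [0, 0.04, 0.13, 0, 0]],
])

```text
time_s: 8.63
tcp_pos: [0.531, 0.0214, 0.2978]
ee_rot: [[-0.078, -0.997, -0.002], [-0.997, 0.078, -0.0], [0.001, 0.002, -1.0]]
wrist_force: [-0.7, -0.4, 0.2]
gripper_width: 1.003
```

play_rows([
  [[0, 0, 0, -0.025, 0], [0, 0, 0, -0.05, 0], [0, 0, 0, -0.075, 0], [0, 0, 0, -0.1, 0], [0, 0, 0, -0.1, 0]],
])

```text
time_s: 9.05
tcp_pos: [0.5262, 0.0171, 0.1936]
ee_rot: [[-0.084, -0.996, -0.013], [-0.996, 0.084, -0.002], [0.003, 0.012, -1.0]]
wrist_force: [-0.7, -0.8, -0.6]
gripper_width: 1.002
```

play_rows([
  [[1, 0, 0, 0, 0], [1, 0, 0, 0, 0], [1, 0, 0, 0, 0], [1, 0, 0, 0, 0], [1, 0, 0, 0, 0]],
])

```text
time_s: 9.47
tcp_pos: [0.5308, 0.0185, 0.2008]
ee_rot: [[-0.082, -0.997, 0.002], [-0.997, 0.082, 0.001], [-0.001, -0.002, -1.0]]
wrist_force: [0.2, 0.3, -0.5]
gripper_width: 0.708
```

play_rows([
  [[1, 0, 0, 0, 0], [1, 0, 0, 0, 0], [1, 0, 0, 0, 0], [1, 0, 0, 0, 0], [1, 0, 0, 0, 0]],
])

```text
time_s: 9.88
tcp_pos: [0.5302, 0.0184, 0.1996]
ee_rot: [[-0.082, -0.997, -0.0], [-0.997, 0.082, -0.0], [0.0, 0.0, -1.0]]
wrist_force: [-0.0, -0.4, -0.2]
gripper_width: 0.324
```

play_rows([
  [[1, 0, 0, 0, 0], [1, 0, 0, 0, 0], [1, 0, 0, 0, 0], [1, 0, 0, 0, 0], [1, 0, 0, 0, 0]],
])

```text
time_s: 10.3
tcp_pos: [0.5303, 0.0184, 0.1995]
ee_rot: [[-0.082, -0.997, 0.0], [-0.997, 0.082, 0.0], [-0.0, -0.0, -1.0]]
wrist_force: [1.7, -0.7, -0.6]
gripper_width: 0.232
```

Width 0.232 is 20 mm, so the handle is held. Print the crank shifts.

```bash
cat > c.py <<'E'
import sys,numpy as np
a,step,n=map(float,sys.argv[1:4]);r=.055;f=lambda d:r*np.array([np.cos(np.radians(d)),np.sin(np.radians(d))])
while n>0:
    k=int(min(5,n));print(a,[[1,*(float(x) for x in np.round(f(a+step*(i+1))-f(a),4)),0,0] for i in range(k)]);a+=step*k;n-=k
E
python3 c.py 220 -15 20
```

```text
220.0 [[1, -0.0077, 0.0121, 0, 0], [1, -0.012, 0.0258, 0, 0], [1, -0.0127, 0.0401, 0, 0], [1, -0.0096, 0.0542, 0, 0], [1, -0.0029, 0.0669, 0, 0]]
145.0 [[1, 0.0097, 0.0106, 0, 0], [1, 0.0218, 0.0183, 0, 0], [1, 0.0355, 0.0226, 0, 0], [1, 0.0498, 0.0232, 0, 0], [1, 0.0639, 0.0201, 0, 0]]
70.0 [[1, 0.0127, -0.0066, 0, 0], [1, 0.0233, -0.0163, 0, 0], [1, 0.031, -0.0284, 0, 0], [1, 0.0354, -0.0421, 0, 0], [1, 0.036, -0.0565, 0, 0]]
-5.0 [[1, -0.0031, -0.014, 0, 0], [1, -0.0097, -0.0268, 0, 0], [1, -0.0194, -0.0373, 0, 0], [1, -0.0315, -0.0451, 0, 0], [1, -0.0452, -0.0494, 0, 0]]
```

play_rows([
  [[1, -0.0077, 0.0121, 0, 0], [1, -0.012, 0.0258, 0, 0], [1, -0.0127, 0.0401, 0, 0], [1, -0.0096, 0.0542, 0, 0], [1, -0.003, 0.067, 0, 0]],
])

```text
time_s: 10.72
tcp_pos: [0.5259, 0.0853, 0.1995]
ee_rot: [[-0.082, -0.997, -0.003], [-0.997, 0.082, -0.002], [0.002, 0.003, -1.0]]
wrist_force: [0.2, -5.2, -1.4]
gripper_width: 0.236
```

```bash
python3 -c "
from station import *
s=sense();print(s['moment'],s['wrist_force'],s['tcp_pos'],s['gripper_width'],s['joints'])"
```

```text
[-1.41341856 -0.18326224 -0.01408473] [ 0.23408989 -5.16644811 -1.37546795] [0.52590172 0.08532743 0.19952597] 0.2356429769462245 [ 2.66715012e+01  1.51377886e+01 -1.58111643e+01  3.63263736e-03
 -5.92541557e+01 -3.13803854e+01]
```

```bash
python3 - <<'E'
import numpy as np
f=lambda d:.055*np.array([np.cos(np.radians(d)),np.sin(np.radians(d))])
a=145
for i in range(13):print(a,[list(map(float,np.round(f(b)-f(a),4))) for b in(a-8,a-15)]);a-=15
E
```

```text
145 [[0.0048, 0.006], [0.0097, 0.0106]]
130 [[0.0062, 0.0045], [0.0121, 0.0077]]
115 [[0.0072, 0.0027], [0.0137, 0.0043]]
100 [[0.0076, 0.0008], [0.0143, 0.0006]]
85 [[0.0076, -0.0012], [0.014, -0.0031]]
70 [[0.007, -0.0031], [0.0127, -0.0066]]
55 [[0.006, -0.0048], [0.0106, -0.0097]]
40 [[0.0045, -0.0062], [0.0077, -0.0121]]
25 [[0.0027, -0.0072], [0.0043, -0.0137]]
10 [[0.0008, -0.0076], [0.0006, -0.0143]]
-5 [[-0.0012, -0.0076], [-0.0031, -0.014]]
-20 [[-0.0031, -0.007], [-0.0066, -0.0127]]
-35 [[-0.0048, -0.006], [-0.0097, -0.0106]]
```

play_rows([
  [[1, 0.0048, 0.006, 0, 0], [1, 0.0097, 0.0106, 0, 0], [1, 0.0097, 0.0106, 0, 0]],
])

```text
time_s: 10.97
tcp_pos: [0.5382, 0.0983, 0.1995]
ee_rot: [[-0.081, -0.997, 0.001], [-0.997, 0.081, 0.003], [-0.003, -0.001, -1.0]]
wrist_force: [-3.6, 4.9, 1.2]
gripper_width: 0.237
```

play_rows([
  [[1, 0.0062, 0.0045, 0, 0], [1, 0.0121, 0.0077, 0, 0], [1, 0.0121, 0.0077, 0, 0]],
])

```text
time_s: 11.22
tcp_pos: [0.5507, 0.1054, 0.1995]
ee_rot: [[-0.082, -0.997, 0.002], [-0.997, 0.082, 0.003], [-0.003, -0.002, -1.0]]
wrist_force: [-1.1, 5.1, 0.0]
gripper_width: 0.235
```

play_rows([
  [[1, 0.0072, 0.0027, 0, 0], [1, 0.0137, 0.0043, 0, 0], [1, 0.0137, 0.0043, 0, 0]],
])

```text
time_s: 11.47
tcp_pos: [0.5644, 0.1091, 0.1996]
ee_rot: [[-0.082, -0.997, 0.003], [-0.997, 0.082, 0.002], [-0.002, -0.003, -1.0]]
wrist_force: [2.3, 3.9, 0.1]
gripper_width: 0.23
```

play_rows([
  [[1, 0.0076, 0.0008, 0, 0], [1, 0.0143, 0.0006, 0, 0], [1, 0.0143, 0.0006, 0, 0]],
])

```text
time_s: 11.72
tcp_pos: [0.5786, 0.1092, 0.1996]
ee_rot: [[-0.082, -0.997, 0.003], [-0.997, 0.082, 0.001], [-0.002, -0.003, -1.0]]
wrist_force: [1.5, 3.7, -1.8]
gripper_width: 0.229
```

play_rows([
  [[1, 0.0076, -0.0012, 0, 0], [1, 0.014, -0.0031, 0, 0], [1, 0.014, -0.0031, 0, 0]],
])

```text
time_s: 11.97
tcp_pos: [0.5924, 0.1056, 0.1996]
ee_rot: [[-0.082, -0.997, 0.003], [-0.997, 0.082, 0.001], [-0.001, -0.002, -1.0]]
wrist_force: [3.6, 2.4, -1.7]
gripper_width: 0.233
```

play_rows([
  [[1, 0.007, -0.0031, 0, 0], [1, 0.0127, -0.0066, 0, 0], [1, 0.0127, -0.0066, 0, 0]],
])

```text
time_s: 12.22
tcp_pos: [0.6049, 0.0985, 0.1996]
ee_rot: [[-0.082, -0.997, 0.002], [-0.997, 0.082, 0.0], [-0.0, -0.002, -1.0]]
wrist_force: [3.1, 1.6, -2.1]
gripper_width: 0.232
```

play_rows([
  [[1, 0.006, -0.0048, 0, 0], [1, 0.0106, -0.0097, 0, 0], [1, 0.0106, -0.0097, 0, 0]],
])

```text
time_s: 12.47
tcp_pos: [0.6152, 0.0882, 0.1996]
ee_rot: [[-0.083, -0.997, 0.001], [-0.997, 0.083, -0.001], [0.0, -0.001, -1.0]]
wrist_force: [3.9, -0.0, -1.5]
gripper_width: 0.233
```

play_rows([
  [[1, 0.0045, -0.0062, 0, 0], [1, 0.0077, -0.0121, 0, 0], [1, 0.0077, -0.0121, 0, 0]],
])

```text
time_s: 12.72
tcp_pos: [0.6213, 0.0782, 0.1995]
ee_rot: [[-0.083, -0.997, -0.001], [-0.997, 0.083, 0.003], [-0.003, 0.002, -1.0]]
wrist_force: [-3.8, 9.1, 2.7]
gripper_width: 0.235
```

play_rows([
  [[1, 0.0014, -0.0025, 0, 0], [1, 0.0025, -0.005, 0, 0], [1, 0.0025, -0.005, 0, 0]],
])

```text
time_s: 12.97
tcp_pos: [0.6215, 0.078, 0.1995]
ee_rot: [[-0.081, -0.997, -0.005], [-0.997, 0.081, 0.009], [-0.009, 0.005, -1.0]]
wrist_force: [-11.5, 22.6, 5.9]
gripper_width: 0.237
```

The TCP no longer moves and the force grows tangentially to 25 N, so the valve is on its stop. It was 194° (3.39 rad) open, which is in range. Fit the centre and print the opening rows (from commanded 20° to 26°+720°).

```bash
python3 - <<'E'
import numpy as np
P=np.array([(.5303,.0184),(.5507,.1054),(.5644,.1091),(.5786,.1092),(.5924,.1056),(.6049,.0985),(.6152,.0882),(.6214,.078)])
x=np.linalg.lstsq(np.c_[2*P,np.ones(8)],(P**2).sum(1),rcond=None)[0];c=x[:2];print(c,np.sqrt(x[2]+c@c),np.degrees(np.arctan2(*(P[-1]-c)[::-1])))
E
python3 c.py 20 16.5 44
```

```text
[0.57168291 0.05462482] 0.05498335640899273 25.181213941766323
20.0 [[1, -0.0075, 0.0139, 0, 0], [1, -0.0186, 0.0251, 0, 0], [1, -0.0324, 0.0327, 0, 0], [1, -0.0478, 0.0361, 0, 0], [1, -0.0636, 0.0349, 0, 0]]
102.5 [[1, -0.0148, -0.0056, 0, 0], [1, -0.0273, -0.0151, 0, 0], [1, -0.0367, -0.0279, 0, 0], [1, -0.042, -0.0427, 0, 0], [1, -0.0429, -0.0585, 0, 0]]
185.0 [[1, 0.0036, -0.0154, 0, 0], [1, 0.0115, -0.0291, 0, 0], [1, 0.0229, -0.04, 0, 0], [1, 0.0369, -0.0472, 0, 0], [1, 0.0524, -0.0502, 0, 0]]
267.5 [[1, 0.0157, 0.0016, 0, 0], [1, 0.0303, 0.0076, 0, 0], [1, 0.0426, 0.0174, 0, 0], [1, 0.0516, 0.0304, 0, 0], [1, 0.0566, 0.0454, 0, 0]]
350.0 [[1, 0.0005, 0.0158, 0, 0], [1, -0.0035, 0.031, 0, 0], [1, -0.0117, 0.0445, 0, 0], [1, -0.0234, 0.0551, 0, 0], [1, -0.0376, 0.062, 0, 0]]
432.5 [[1, -0.0156, 0.0025, 0, 0], [1, -0.0312, 0.0005, 0, 0], [1, -0.0457, -0.0058, 0, 0], [1, -0.0577, -0.016, 0, 0], [1, -0.0664, -0.0292, 0, 0]]
515.0 [[1, -0.0045, -0.0151, 0, 0], [1, -0.0046, -0.0309, 0, 0], [1, -0.0002, -0.0461, 0, 0], [1, 0.0083, -0.0593, 0, 0], [1, 0.0203, -0.0696, 0, 0]]
597.5 [[1, 0.0144, -0.0065, 0, 0], [1, 0.03, -0.0086, 0, 0], [1, 0.0456, -0.0062, 0, 0], [1, 0.0599, 0.0005, 0, 0], [1, 0.0717, 0.011, 0, 0]]
680.0 [[1, 0.0083, 0.0134, 0, 0], [1, 0.0125, 0.0287, 0, 0], [1, 0.0121, 0.0444, 0, 0], [1, 0.0073, 0.0595, 0, 0]]
```

play_rows([
  [[1, 0, 0, 0, 0], [1, 0, 0, 0, 0], [1, 0, 0, 0, 0]],
])

```text
time_s: 13.22
tcp_pos: [0.6214, 0.0779, 0.1994]
ee_rot: [[-0.08, -0.997, -0.004], [-0.997, 0.08, 0.008], [-0.008, 0.005, -1.0]]
wrist_force: [-10.7, 22.1, 5.4]
gripper_width: 0.232
```

play_rows([
  [[1, -0.0075, 0.0139, 0, 0], [1, -0.0186, 0.0251, 0, 0], [1, -0.0324, 0.0327, 0, 0], [1, -0.0478, 0.0361, 0, 0], [1, -0.0636, 0.0349, 0, 0]],
])

```text
time_s: 13.63
tcp_pos: [0.5618, 0.1087, 0.1996]
ee_rot: [[-0.081, -0.997, 0.004], [-0.997, 0.081, 0.003], [-0.003, -0.004, -1.0]]
wrist_force: [3.7, 4.2, -3.3]
gripper_width: 0.232
```

play_rows([
  [[1, -0.0148, -0.0056, 0, 0], [1, -0.0273, -0.0151, 0, 0], [1, -0.0367, -0.0279, 0, 0], [1, -0.042, -0.0427, 0, 0], [1, -0.0429, -0.0585, 0, 0]],
])

```text
time_s: 14.05
tcp_pos: [0.517, 0.0481, 0.1996]
ee_rot: [[-0.081, -0.997, 0.001], [-0.997, 0.081, 0.001], [-0.001, -0.001, -1.0]]
wrist_force: [5.2, 3.8, -5.2]
gripper_width: 0.232
```

play_rows([
  [[1, 0.0036, -0.0154, 0, 0], [1, 0.0115, -0.0291, 0, 0], [1, 0.0229, -0.04, 0, 0], [1, 0.0369, -0.0472, 0, 0], [1, 0.0524, -0.0502, 0, 0]],
])

```text
time_s: 14.47
tcp_pos: [0.5703, -0.0007, 0.1995]
ee_rot: [[-0.084, -0.997, 0.0], [-0.996, 0.084, 0.004], [-0.004, 0.0, -1.0]]
wrist_force: [-2.8, 19.4, 3.4]
gripper_width: 0.234
```

play_rows([
  [[1, 0.0157, 0.0016, 0, 0], [1, 0.0303, 0.0076, 0, 0], [1, 0.0426, 0.0174, 0, 0], [1, 0.0516, 0.0304, 0, 0], [1, 0.0566, 0.0454, 0, 0]],
])

```text
time_s: 14.88
tcp_pos: [0.6252, 0.0416, 0.1995]
ee_rot: [[-0.084, -0.996, -0.006], [-0.996, 0.084, -0.003], [0.004, 0.006, -1.0]]
wrist_force: [-7.3, -2.1, 4.7]
gripper_width: 0.235
```

play_rows([
  [[1, 0.0005, 0.0158, 0, 0], [1, -0.0035, 0.031, 0, 0], [1, -0.0117, 0.0445, 0, 0], [1, -0.0234, 0.0551, 0, 0], [1, -0.0376, 0.062, 0, 0]],
])

```text
time_s: 15.3
tcp_pos: [0.5907, 0.1063, 0.1996]
ee_rot: [[-0.082, -0.997, 0.004], [-0.997, 0.082, 0.0], [-0.0, -0.004, -1.0]]
wrist_force: [4.0, -1.0, -1.2]
gripper_width: 0.237
```

```bash
python3 -c "
from station import *
s=sense();print(s['wrist_force'],s['tcp_pos'],s['gripper_width'],s['joints'])"
```

```text
[ 4.03278086 -1.03670521 -1.2381799 ] [0.59073659 0.10628171 0.19956927] 0.23701297895019652 [ 25.68739048  21.26651315  -6.77159187   0.10859785 -61.74546772
 -30.42776921]
```

play_rows([
  [[1, -0.0156, 0.0035, 0, 0], [1, -0.0312, 0.0015, 0, 0], [1, -0.0457, -0.0048, 0, 0], [1, -0.0577, -0.015, 0, 0], [1, -0.0664, -0.0282, 0, 0]],
])

```text
time_s: 15.72
tcp_pos: [0.5221, 0.0786, 0.1996]
ee_rot: [[-0.081, -0.997, 0.001], [-0.997, 0.081, 0.002], [-0.002, -0.001, -1.0]]
wrist_force: [3.0, 1.1, -3.9]
gripper_width: 0.235
```

play_rows([
  [[1, -0.0045, -0.0151, 0, 0], [1, -0.0046, -0.0309, 0, 0], [1, -0.0002, -0.0461, 0, 0], [1, 0.0083, -0.0593, 0, 0], [1, 0.0203, -0.0696, 0, 0]],
])

```text
time_s: 16.13
tcp_pos: [0.5429, 0.0076, 0.1995]
ee_rot: [[-0.083, -0.997, 0.001], [-0.997, 0.083, 0.002], [-0.002, -0.001, -1.0]]
wrist_force: [1.7, 10.1, -0.8]
gripper_width: 0.236
```

play_rows([
  [[1, 0.0144, -0.0065, 0, 0], [1, 0.03, -0.0086, 0, 0], [1, 0.0456, -0.0062, 0, 0], [1, 0.0599, 0.0005, 0, 0], [1, 0.0717, 0.011, 0, 0]],
])

```text
time_s: 16.55
tcp_pos: [0.6131, 0.0183, 0.1994]
ee_rot: [[-0.084, -0.996, -0.006], [-0.997, 0.084, -0.0], [0.001, 0.006, -1.0]]
wrist_force: [-10.0, 5.5, 8.2]
gripper_width: 0.231
```

play_rows([
  [[1, 0.0083, 0.0134, 0, 0], [1, 0.0125, 0.0287, 0, 0], [1, 0.0121, 0.0444, 0, 0], [1, 0.0073, 0.0595, 0, 0], [1, 0.0073, 0.0595, 0, 0]],
])

```text
time_s: 16.97
tcp_pos: [0.6206, 0.0799, 0.1995]
ee_rot: [[-0.081, -0.997, -0.003], [-0.997, 0.081, -0.0], [0.0, 0.003, -1.0]]
wrist_force: [-3.7, 1.0, 2.4]
gripper_width: 0.236
```

play_rows([
  [[1, 0, 0, 0, 0], [1, 0, 0, 0, 0], [1, 0, 0, 0, 0]],
])

```text
time_s: 17.22
tcp_pos: [0.6215, 0.0781, 0.1995]
ee_rot: [[-0.082, -0.997, -0.002], [-0.997, 0.082, -0.0], [0.0, 0.002, -1.0]]
wrist_force: [-3.9, 0.3, 3.8]
gripper_width: 0.23
```

```bash
python3 - <<'E'
from h import *
s=sense();d=s["tcp_pos"][:2]-[.5717,.0546];print(s["tcp_pos"],s["wrist_force"],s["gripper_width"],np.degrees(np.arctan2(d[1],d[0])),np.hypot(*d))
a=capture("scene")[160:280,225:385]
cv2.imwrite("pics/m4.png",np.clip(cv2.resize(a,(0,0),fx=5,fy=5,interpolation=cv2.INTER_CUBIC)*1.5,0,255).astype('uint8'))
E
```

```text
[0.62148886 0.07805869 0.19950358] [-3.85399487  0.32557304  3.80217773] 0.2297817173465574 25.228098626125472 0.055038542837518946
```

View pics/m4.png

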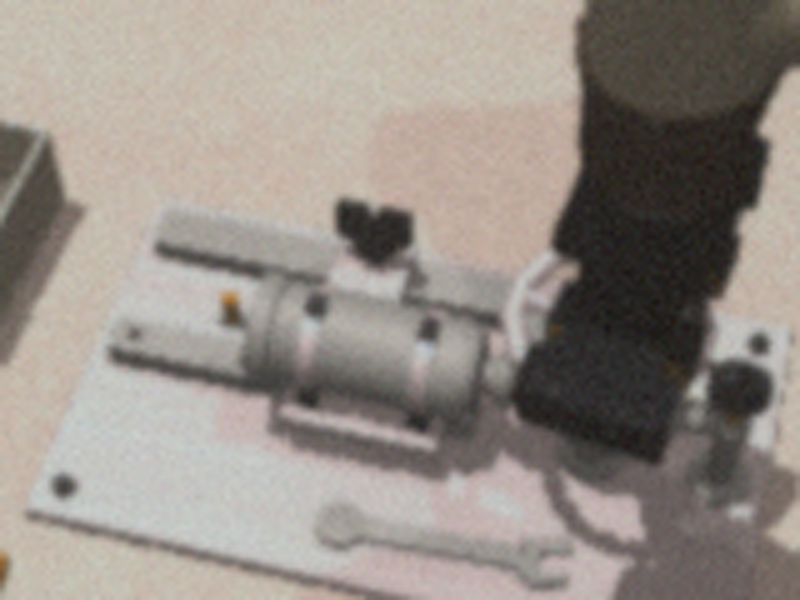

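The handle angle is 25.2°, the same as at the closed stop, two turns later. The jaws hold at 20 mm. The picture shows the canister home, the knob wing at (375,230) still turned, and the wrench undisturbed. Handing in.

```bash
python3 -c "
from station import *
s=sense();print(s['joint_velocities'],s['tcp_pos']);print(finish_job())"
```

```text
[-0.28878702  0.16306934  0.13575621  0.14973129 -0.0853809  -0.03594143] [0.62156168 0.07793765 0.19951616]
the job is handed in; nothing more can be done
None
```

I handed the job in at about 17.3 s, with the gripper still holding the handle; no verdict came back.

- **Carriage:** I pushed it 17.5 mm by the clamp knob to a firm stop (26 N). The later pictures show the canister's mouth against the valve.
- **Clamp knob:** I turned it clockwise, still pushing, until the moment rose to 0.75 N m and the jaws began to be pried open, so it is tight on its stop. The wing angle did not quite agree. The stop came about 0.1 rad later than the station's estimated yaw implied, so I relied on the moment.
- **Valve:** I closed it 194° (3.4 rad) until the handle stopped moving and the force grew to 25 N. Then I opened it 720°.
- **Final check:** The handle's angle about the wheel axis read 25.2°, the same as at the closed stop. The arm was at rest and the jaws were 20 mm apart on the 21 mm handle.
- **Bystanders:** The wrench looked undisturbed in the last picture. That crop did not cover the other bystanders, so I did not check them again. No contact force suggested that anything was touched.

I viewed 8 pictures in all.

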